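Sort wire canisters by heft

ROBOT

A 6-joint arm with a two-finger parallel gripper is mounted at the origin on the work surface. World frame = base frame: x ahead of the robot, y to its left, z up, the work surface at z = 0. Lengths are in m, angles in rad, forces in N, time in s.
With the tool pointing down it reaches from about 0.275 to 0.975 m from the base axis. Payload 8.4 kg.
Tool frame: the origin (TCP) lies on the centre line of the jaws, within the pads' length; the fingertips stand 8 mm ahead of it and the grasp point (between the pads) lies 11 mm behind it; z points along the fingers, x is the direction in which the jaws open and shut, and the axes are right-handed (so a half turn about z gives the same grasp; the last joint's range is limited). The gripper opens to 92 mm and grips with 3 to 60 N. Pads are 20 mm wide; open, the fingers measure 128 mm over their backs; the gripper's body (75 mm by 189 mm) begins 69 mm behind the grasp point.
Start: joints at [-1.343, 0.353, 1.633, -0, 1.155, -0.002], TCP at [0.142, -0.609, 0.223] pointing down, gripper open.
Joint ranges: [-2.63, 2.63], [-0.92, 2.1], [0.06, 2.66], [-1.3, 4.44], [0, 2.69], [-3.02, 3.02]. Speed limits (rad/s): [2.22, 2.22, 2.79, 3.14, 3.14, 3.14].

INTERFACE

Orientations are given as a unit quaternion [x, y, z, w].
In Python, from plant import sensors, imaging, order gives the robot as it stands.
- The arm moves only by the tool drive_tool, never from a script. Its argument "motion" is a list of rows, each a list of 7 numbers: the shift along the tool's x, y, z in cm, then the turn, a rotation vector about the tool's x, y, z in rad, then the finger opening in cm, from 0 to 9.19. A call has exactly 10 rows; each row is the pose to reach, as a shift and turn from the pose commanded when the call began, along the tool's axes at that moment; what a row does not reach only later rows make up. A row lasts 1/8 s, in which the tool goes at most 62.5 mm and 10.7 degrees, less where a joint would pass 70% of its speed; a pose out of reach is approached as far as the arm can. A call with a gripper value outside its range is refused whole. The fingers move at their own pace and stop on an object; "force" is the grip in N (left out, the last holds). Time passes only in rows, so rows that repeat a pose let the fingers close, or fill a call up. It gives the time, the measured TCP pose, the force and the opening at its end, in the units of the state.
- sensors.state(): the state, without advancing time (a new reading comes with each control period).
- imaging.camera(name): name is "scene" or "top" or "wrist"; returns a dict with "color" (400x640x3 uint8, red, green, blue), "K" (3x3 intrinsics, pixels), "rvec" (rotation vector, rad) and "tvec" (3), from world to camera coordinates, as OpenCV has them; the wrist camera has in their place "tool_from_camera" (4x4, takes a point from camera to tool coordinates, whose origin is the TCP and whose axes are the tool frame's). Camera axes: x right, y down, z forward; pixel columns grow to the right and rows downward; lengths in m; the calibration is good to about 2 mm. A picture is of the moment at which its call begins: read the wrist's pose just before it. There is no depth.
- order.close_job(): hands the job in, once; it reports no verdict.
Trained networks look in a picture, given as the dict that the camera call returned (one of the last four; its "shot" number tells which), for a name from the list of things; names that differ only in an ending like _2 or _b are one class to them, and where a whole thing is asked for, a point or a joint stands for the part that bears it (a point fixed in the world has none). Each returns a list of dicts, best first, with "score" (0 to 1); they miss things now and then, are a little off and sometimes report something else, mostly with a low value. They report only what shows in the picture. A call takes as long as a camera call. They do not tell look-alikes from the thing itself.
- imaging.trace(picture, query): "pixels" (400x640 bool, what is visible of it).
- imaging.tip_of(picture, query): "position" ([x, y, z] in m, in world coordinates, good to about 4 mm: a listed point, or the origin of a listed thing).
The state is a dict: "clock": time; "q": joint angles; "joint_velocities": joint speeds; "effort": joint torques, N m; "tcp_pos": TCP position; "tool_rot": TCP orientation; "wrist_force": force on the tool from outside, world axes, zero at the start; "moment": the same for the moment, N m; "grip_width": finger opening in m.
Only numpy, scipy, OpenCV 4.12 (cv2) and the standard library are available. Lean on these libraries where they do the work, as an engineer would, in place of code of your own. Each camera call takes 0.05 s, during which the arm holds its last target.

TASK

The three loose canisters on the mat look alike, but one has a full spool of wire inside, one a part-used spool and one only a bare spool, so only their weight in the hand tells them apart. Stand the full one in the free place of the packed round tub, down on its floor among the other full ones, the part-used one in the shallow wooden tray, and the empty one in the white basket. Set each down upright without dropping it, keep the stock canisters standing in the tub, and leave the glue bottle, the pliers and the dish of cord balls alone.

Things in the scene. Friction and masses are not known exactly. Their poses are not given: they have to be found in the camera images.
- can_a: Loose closed aluminium canister on the mat, one of three alike: body with tight full-width lid 50 mm diameter, 0 to 78 mm up; on the lid a grey ribbed grip knob 28 mm diameter, 78 to 108 mm up. Origin: centre of underside, z along its axis. The spool inside has about 2 mm play. Whole mass about 90 g with a bare spool, 250 to 320 g part-used, 520 to 620 g full; one of each kind, in random order.
- can_b: Loose closed aluminium canister on the mat, one of three alike: body with tight full-width lid 50 mm diameter, 0 to 78 mm up; on the lid a grey ribbed grip knob 28 mm diameter, 78 to 108 mm up. Origin: centre of underside, z along its axis. The spool inside has about 2 mm play. Whole mass about 90 g with a bare spool, 250 to 320 g part-used, 520 to 620 g full; one of each kind, in random order.
- can_c: Loose closed aluminium canister on the mat, one of three alike: body with tight full-width lid 50 mm diameter, 0 to 78 mm up; on the lid a grey ribbed grip knob 28 mm diameter, 78 to 108 mm up. Origin: centre of underside, z along its axis. The spool inside has about 2 mm play. Whole mass about 90 g with a bare spool, 250 to 320 g part-used, 520 to 620 g full; one of each kind, in random order.
- tub: Fixed round tub of wooden staves with two copper hoops: 181 mm outside, 165 mm inside diameter, rim 60 mm high, floor 8 mm thick. It holds the six stock canisters and has one free place, on its own +x axis, 54 mm from its centre. Origin: centre of its underside. It may stand at any yaw.
- tub_free_place (a point): Centre of the free place, on the tub's inner floor, axes as the tub's. Three neighbours' axes are 54 mm away, at 120, 180 and 240 degrees from +x; the wall is 28.5 mm away. Neighbours' caps (28 mm) top out 116 mm above the table; fingers on a line at 30, 90 or 150 degrees to x fit between them (13 mm each side of that line).
- stock_0: Full stock canister, loose, of the same make and size as the others (body 50 mm diameter by 78 mm, grip knob 28 mm by 30 mm), 590 g, standing in the tub against the wall. Origin: centre of its underside. Together with the free place the six stand in a hexagon pattern, 54 mm between axes, 4 mm between bodies.
- stock_1: Full stock canister, loose, of the same make and size as the others (body 50 mm diameter by 78 mm, grip knob 28 mm by 30 mm), 590 g, standing in the tub against the wall. Origin: centre of its underside. Together with the free place the six stand in a hexagon pattern, 54 mm between axes, 4 mm between bodies.
- stock_2: Full stock canister, loose, of the same make and size as the others (body 50 mm diameter by 78 mm, grip knob 28 mm by 30 mm), 590 g, standing in the tub against the wall. Origin: centre of its underside. Together with the free place the six stand in a hexagon pattern, 54 mm between axes, 4 mm between bodies.
- stock_3: Full stock canister, loose, of the same make and size as the others (body 50 mm diameter by 78 mm, grip knob 28 mm by 30 mm), 590 g, standing in the tub against the wall. Origin: centre of its underside. Together with the free place the six stand in a hexagon pattern, 54 mm between axes, 4 mm between bodies.
- stock_4: Full stock canister, loose, of the same make and size as the others (body 50 mm diameter by 78 mm, grip knob 28 mm by 30 mm), 590 g, standing in the tub against the wall. Origin: centre of its underside. Together with the free place the six stand in a hexagon pattern, 54 mm between axes, 4 mm between bodies.
- stock_5: Full stock canister, loose, of the same make and size as the others (body 50 mm diameter by 78 mm, grip knob 28 mm by 30 mm), 590 g, standing in the tub at its centre. Origin: centre of its underside. Together with the free place the six stand in a hexagon pattern, 54 mm between axes, 4 mm between bodies.
- tray: Fixed shallow open tray of pale wood, 170 mm along its x by 130 mm along its y, 22 mm high, walls and floor 6 mm thick (inner floor 158 x 118 mm). Origin: centre of its underside. Place of the part-used canister.
- basket: Fixed white openwork plastic basket, 170 mm along its x by 130 mm along its y, 55 mm high, walls and floor 4 mm thick (inner floor 162 x 122 mm). Origin: centre of its underside. Place of the empty canister (bare spool).
- glue_bottle: Bystander: loose white glue bottle with an orange cap, 36 mm diameter, 100 mm high, standing. Origin: centre of its underside.
- pliers: Bystander: loose pliers with black grips lying flat, about 135 mm long, 12 mm high. Origin: at the pivot, on the underside; x points to the jaws.
- ball_dish: Bystander: fixed white dish, 120 mm diameter, with three coloured cord balls, 56 mm high in all. Origin: centre of its underside.
Mind the look-alikes: they are no part of the job. What is shaped like the can_a but purple or red is not meant.

How it is judged:
By the outcome, as a careful person would: the job done as asked, in the order asked, and still so for the second after the job is handed in, with the robot touching nothing.
It also fails if it takes over 72 s, if anything falls off the work surface, if the arm or the gripper's body presses on something with over 40 N, if the wrist force passes 120 N, or if a joint passes its speed limit or range.

## Working session

There is one attempt and no reset: what is moved stays moved. The work goes in short steps, Python scripts to look and compute and a tool call to move; the robot and the scene stay as the last step left them, time stands still between calls to the robot, and variables do not carry over. Pictures are saved under pics/ and viewed, and the job is handed in when it is done.

Besides the shell and the picture viewer there is one more tool, called as a command line: name --pt "numbers of a row" for each row, then --argument value for the rest. drive_tool: Moves the arm, as the interface text tells. Its arguments: {"type":"object","properties":{"motion":{"type":"array","items":{"type":"array","items":{"type":"number"}}},"force":{"type":"number"}},"required":["motion"]}

```bash
mkdir -p pics; ls; python3 - <<'E'
from plant import sensors, imaging, order
import cv2
print(sensors.state())
for n in ["scene","top","wrist"]:
    p=imaging.camera(n); cv2.imwrite(f"pics/{n}0.png",p["color"][:,:,::-1])
    print(n,p["K"].tolist(),p.get("rvec"),p.get("tvec"),p.get("tool_from_camera"),p["shot"])
E
```

```text
pics
{'clock': 0.0, 'q': array([-1.34338679e+00,  3.53611926e-01,  1.63414116e+00, -1.31578513e-06,
        1.15518910e+00, -2.41062417e-03]), 'joint_velocities': array([ 0.0008079 ,  0.00197206,  0.00104864,  0.00054108,  0.00096895,
       -0.00138641]), 'effort': array([ 7.24362926e-04, -5.93829989e+01, -3.34212184e+01,  6.98389951e-02,
        2.34816136e-02, -1.47398182e-04]), 'tcp_pos': array([ 0.14226004, -0.60809515,  0.2218833 ]), 'tool_rot': array([ 7.83518466e-01, -6.21368134e-01, -5.28051981e-04, -4.20079118e-04]), 'wrist_force': array([-0.07294403, -0.09314056, -0.78075258]), 'moment': array([ 0.01852757, -0.00773053,  0.03136398]), 'grip_width': 0.09180585815204496}
scene [[513.689404435295, 0.0, 328.2357991949318], [0.0, 513.689404435295, 196.1847957461602], [0.0, 0.0, 1.0]] [ 1.10877441  2.40635788 -0.9580391 ] [ 0.336832   -0.27476181  1.43913956] None 1
top [[443.8984841479417, 0.0, 319.627168274169], [0.0, 443.8984841479417, 198.53677746113087], [0.0, 0.0, 1.0]] [ 2.20232816 -2.14653294  0.11203922] [-0.02697096  0.54512311  1.05589378] None 2
wrist [[290.2743369614203, 0.0, 320.6981440694064], [0.0, 290.2743369614203, 202.9323886452076], [0.0, 0.0, 1.0]] None None [[ 9.99999853e-01 -4.87283179e-04  2.38062059e-04 -9.09679848e-04]
 [ 3.94283685e-04  9.54631595e-01  2.97789123e-01 -8.60614076e-02]
 [-3.72369194e-04 -2.97788985e-01  9.54631647e-01 -1.62772185e-01]
 [ 0.00000000e+00  0.00000000e+00  0.00000000e+00  1.00000000e+00]] 3
```

View pics/scene0.png

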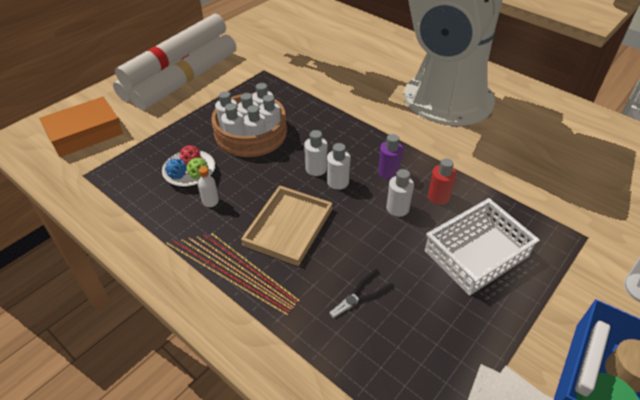

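View pics/top0.png

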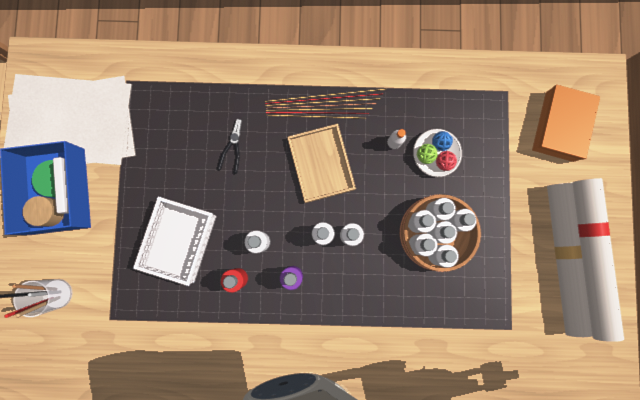

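View pics/wrist0.png

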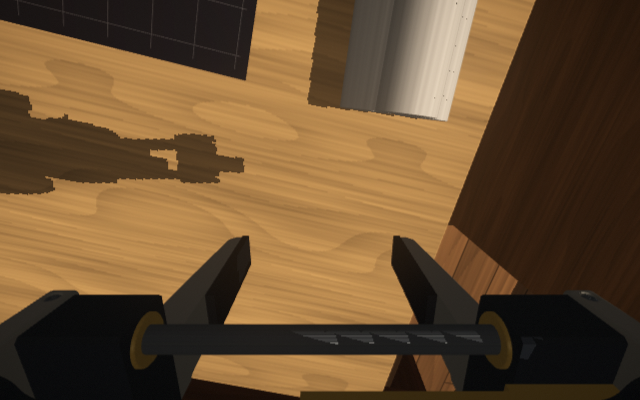

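```bash
cat > h.py <<'E'
import numpy as np, cv2
from scipy.spatial.transform import Rotation as R
from plant import sensors, imaging, order
def proj(p,X):
    return cv2.projectPoints(np.atleast_2d(np.array(X,float)),p["rvec"],p["tvec"],p["K"],None)[0][:,0]
def ray(p,uv,z):
    Rm=cv2.Rodrigues(p["rvec"])[0]; d=Rm.T@np.linalg.inv(p["K"])@np.array([uv[0],uv[1],1.]); c=-Rm.T@np.array(p["tvec"]).ravel()
    return c+d*(z-c[2])/d[2]
E
python3 - <<'E'
from h import *
for n in ["top","scene"]:
    p=imaging.camera(n)
    for q in ["can_a","tub","tub_free_place","stock_0","tray","basket","glue_bottle","pliers","ball_dish"]:
        for r in imaging.tip_of(p,q):
            if r["score"]>0.2: print(n,q,round(r["score"],2),np.round(r["position"],4), np.round(proj(p,r["position"])[0]))
print(sensors.state()["clock"])
E
```

```text
top can_a 0.82 [ 0.4611 -0.0207  0.0031] [322. 234.]
top can_a 0.75 [0.4415 0.1314 0.0012] [260. 240.]
top can_a 0.75 [0.3576 0.0462 0.0004] [294. 275.]
top can_a 0.75 [ 0.498  -0.2512  0.0064] [415. 221.]
top can_a 0.7 [ 0.3532  0.1826 -0.0036] [238. 275.]
top can_a 0.69 [ 0.4596 -0.0909  0.0011] [350. 235.]
top can_a 0.32 [ 0.4479 -0.3532  0.0085] [457. 242.]
top tub 0.72 [ 0.4745 -0.3    -0.0022] [434. 231.]
top tub 0.26 [ 4.599e-01 -8.950e-02 -3.000e-04] [350. 235.]
top tub_free_place 0.95 [ 0.4508 -0.3527  0.0083] [457. 241.]
top stock_0 0.97 [ 0.4911 -0.2516  0.0031] [415. 224.]
top stock_0 0.89 [ 0.4688 -0.3029  0.0046] [436. 233.]
top stock_0 0.82 [ 0.5211 -0.3019  0.0076] [436. 212.]
top stock_0 0.79 [ 0.4999 -0.3498  0.0091] [455. 221.]
top stock_0 0.56 [ 0.4378 -0.2578  0.009 ] [418. 245.]
top stock_0 0.56 [ 0.4189 -0.3089  0.0116] [439. 254.]
top tray 0.58 [ 6.343e-01 -1.270e-02  4.000e-04] [320. 164.]
top basket 0.76 [0.4359 0.3311 0.0018] [179. 240.]
top basket 0.27 [ 0.525  -0.3028  0.0077] [436. 211.]
top glue_bottle 0.64 [ 7.001e-01 -1.990e-01 -7.000e-04] [394. 141.]
[... 380 characters left out ...]
183.]
scene tub 0.64 [ 4.743e-01 -3.011e-01 -4.000e-04] [251. 135.]
scene tub_free_place 0.61 [ 0.4386 -0.2557  0.0057] [273. 134.]
scene stock_0 0.84 [ 0.5022 -0.3515  0.0065] [229. 130.]
scene stock_0 0.83 [ 0.4406 -0.2544  0.0018] [273. 135.]
scene stock_0 0.82 [ 0.4983 -0.2566  0.0114] [256. 143.]
scene stock_0 0.79 [ 0.5242 -0.2971  0.0089] [237. 142.]
scene tray 0.72 [ 0.6349 -0.0131 -0.0017] [290. 227.]
scene tray 0.35 [0.4334 0.1271 0.005 ] [397. 205.]
scene basket 0.96 [ 0.4307  0.3303 -0.0028] [478. 253.]
scene glue_bottle 0.69 [ 0.6968 -0.1964 -0.0007] [211. 202.]
scene pliers 0.6 [ 0.6982  0.2017 -0.0033] [349. 303.]
scene ball_dish 0.79 [ 0.6699 -0.2993  0.0045] [191. 174.]
1.15
```

```bash
python3 - <<'E'
from h import *
from scipy.optimize import least_squares
P={n:imaging.camera(n) for n in ["top","scene"]}
st=np.array([[.4911,-.2516],[.4688,-.3029],[.5211,-.3019],[.4999,-.3498],[.4378,-.2578],[.4189,-.3089],[.5022,-.3515],[.4406,-.2544],[.4983,-.2566],[.5242,-.2971]])
def f(v):
    pts=np.array([[v[0],v[1]]]+[[v[0]+.054*np.cos(v[2]+k*np.pi/3),v[1]+.054*np.sin(v[2]+k*np.pi/3)] for k in range(1,6)])
    return np.linalg.norm(st[:,None]-pts[None],axis=2).min(1)
r=least_squares(f,[.4745,-.3005,np.arctan2(-.0522,-.0237)]); v=r.x; print(v,np.degrees(v[2]),r.fun)
fp=v[:2]+.054*np.array([np.cos(v[2]),np.sin(v[2])]);print("free",fp)
a=np.linspace(0,2*np.pi,40)
def circ(c,r,z): return np.c_[c[0]+r*np.cos(a),c[1]+r*np.sin(a),0*a+z]
cans={"A":(.462,-.020),"B":(.461,-.090),"C":(.440,.130)}
boxes={"top":(210,190,500,300),"scene":(190,70,470,230)}
for n,p in P.items():
    s=3 if n=="scene" else 2.7
    im=cv2.resize(p["color"][:,:,::-1].copy(),None,fx=s,fy=s,interpolation=cv2.INTER_CUBIC)
    def dr(c,r,z,col): cv2.polylines(im,[np.round((proj(p,circ(c,r,z))+.5)*s-.5).astype(int)],True,col,1)
    for c in cans.values(): dr(c,.014,.108,(0,255,0)); dr(c,.025,.0,(0,255,255))
    for k in range(1,7): dr(v[:2]+.054*np.array([np.cos(v[2]+k*np.pi/3),np.sin(v[2]+k*np.pi/3)]),.014,.116,(0,255,0))
    dr(v[:2],.0905,.06,(255,0,255));dr(v[:2],.0825,.06,(255,0,255)); dr(v[:2],.014,.116,(0,255,0))
    b=[int(x*s) for x in boxes[n]]
    cv2.imwrite(f"pics/ov_{n}.png",im[b[1]:b[3],b[0]:b[2]][:, :800])
E
```

```text
[ 0.47012833 -0.30329273 -2.02860858] -116.23070999310777 [0.00435548 0.00138517 0.00362359 0.00163635 0.00238987 0.00335872
 0.00390325 0.00403305 0.00464519 0.00264953]
free [ 0.44626105 -0.35173189]
```

View pics/ov_top.png

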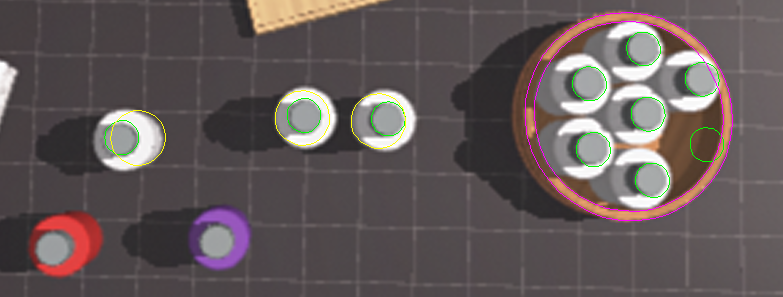

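View pics/ov_scene.png

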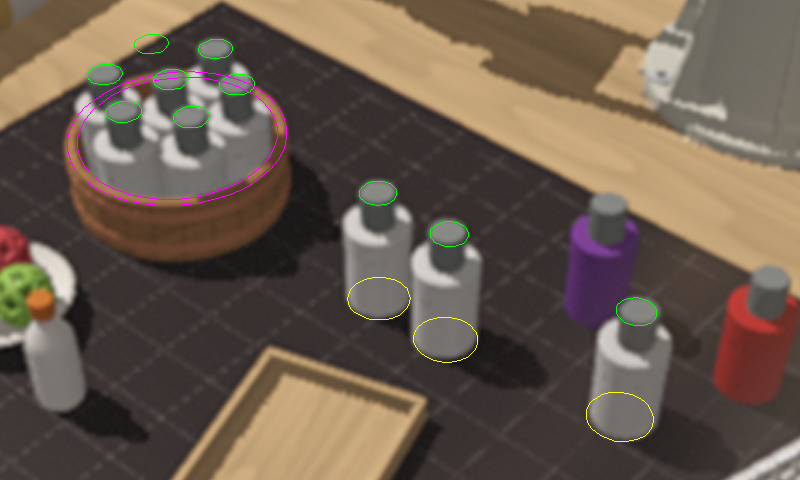

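```bash
cat >> h.py <<'E'
def delta(pos,ang):
    s=sensors.state(); p=np.array(s["tcp_pos"]); Rt=R.from_quat(s["tool_rot"])
    a=np.radians(ang); x=np.array([np.cos(a),np.sin(a),0]); z=np.array([0,0,-1.]); T=R.from_matrix(np.c_[x,np.cross(z,x),z])
    d=Rt.inv().apply(np.array(pos)-p)*100; rv=(Rt.inv()*T).as_rotvec()
    print("t",round(float(s["clock"]),2),"tcp",np.round(p,4),"ang",round(float(np.degrees(np.arctan2(Rt.as_matrix()[1,0],Rt.as_matrix()[0,0]))),2),"F",np.round(s["wrist_force"],2),"w",round(float(s["grip_width"]),4),"\n delta",np.round(d,2),np.round(rv,3))
def wproj(p,s,X):
    T=np.eye(4);T[:3,:3]=R.from_quat(s["tool_rot"]).as_matrix();T[:3,3]=s["tcp_pos"]
    C=np.linalg.inv(T@np.array(p["tool_from_camera"])); X=np.atleast_2d(X); Y=X@C[:3,:3].T+C[:3,3]; u=Y@p["K"].T
    return u[:,:2]/u[:,2:]
E
python3 -c "
from h import *
delta([.455,-.33,.21],-26.2)"
```

```text
t 1.25 tcp [ 0.1424 -0.6086  0.2226] ang -76.83 F [-0.29 -1.06  0.18] w 0.0918 
 delta [-20.   -36.78   1.26] [ 0.    -0.    -0.884]
```

drive_tool --pt "-20 -36.8 1.3 0 0 -0.884 9" --pt "-20 -36.8 1.3 0 0 -0.884 9" --pt "-20 -36.8 1.3 0 0 -0.884 9" --pt "-20 -36.8 1.3 0 0 -0.884 9" --pt "-20 -36.8 1.3 0 0 -0.884 9" --pt "-20 -36.8 1.3 0 0 -0.884 9" --pt "-20 -36.8 1.3 0 0 -0.884 9" --pt "-20 -36.8 1.3 0 0 -0.884 9" --pt "-20 -36.8 1.3 0 0 -0.884 9" --pt "-20 -36.8 1.3 0 0 -0.884 9"

```text
clock: 2.5
tcp_pos: [0.4542, -0.3309, 0.2096]
tool_rot: [0.974, -0.227, -0.0, 0.0]
wrist_force: [0.5, 0.3, 0.3]
grip_width: 0.09
```

```bash
python3 - <<'E'
from h import *
s=sensors.state(); p=imaging.camera("wrist")
for q in ["tub","tub_free_place","stock_0"]:
    for r in imaging.tip_of(p,q):
        if r["score"]>.2: print(q,round(r["score"],2),np.round(r["position"],4))
v=np.array([.4701,-.3033,-2.0286])
im=p["color"][:,:,::-1].copy(); a=np.linspace(0,2*np.pi,60)
np.savez("w1.npz",color=p["color"],K=p["K"],tfc=p["tool_from_camera"],pos=s["tcp_pos"],rot=s["tool_rot"])
def dr(c,r,z,col): cv2.polylines(im,[np.round(wproj(p,s,np.c_[c[0]+r*np.cos(a),c[1]+r*np.sin(a),0*a+z])).astype(int)],True,col,1)
for k in range(7):
    c=v[:2]+(0 if k==6 else .054)*np.array([np.cos(v[2]+k*np.pi/3),np.sin(v[2]+k*np.pi/3)]); dr(c,.014,.116,(0,255,0) if k else (0,0,255))
dr(v[:2],.0825,.06,(255,0,255));dr(v[:2],.0905,.06,(255,0,255))
cv2.imwrite("pics/w1.png",im); delta([.461,-.09,.2],0)
E
```

```text
tub_free_place 0.96 [ 0.4458 -0.3568  0.0103]
stock_0 0.86 [ 0.4124 -0.3038  0.0068]
stock_0 0.83 [ 0.4975 -0.2579  0.007 ]
stock_0 0.73 [ 0.5275 -0.298   0.0042]
stock_0 0.68 [ 0.5014 -0.349   0.0096]
stock_0 0.61 [ 0.4722 -0.3024  0.0091]
t 2.7 tcp [ 0.4546 -0.3307  0.2097] ang -26.26 F [-0.33 -0.1   1.28] w 0.0895 
 delta [-10.07 -21.87   0.96] [ 0.    -0.    -0.458]
```

View pics/w1.png

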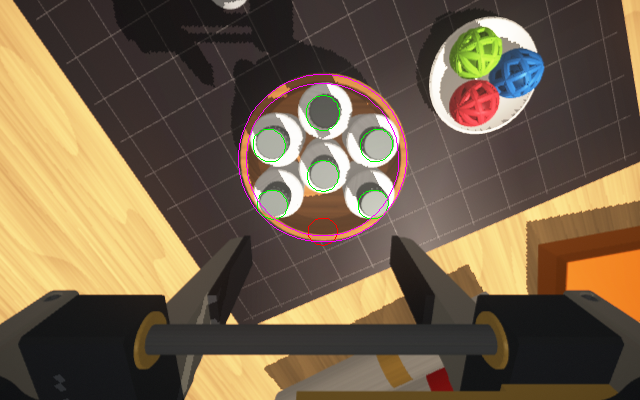

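drive_tool --pt "-10.1 -21.9 1 0 0 -0.458 7" --pt "-10.1 -21.9 1 0 0 -0.458 7" --pt "-10.1 -21.9 1 0 0 -0.458 7" --pt "-10.1 -21.9 1 0 0 -0.458 7" --pt "-10.1 -21.9 1 0 0 -0.458 7" --pt "-10.1 -21.9 1 0 0 -0.458 7" --pt "-10.1 -21.9 1 0 0 -0.458 7" --pt "-10.1 -21.9 1 0 0 -0.458 7" --pt "-10.1 -21.9 1 0 0 -0.458 7" --pt "-10.1 -21.9 1 0 0 -0.458 7"

```text
clock: 3.95
tcp_pos: [0.4611, -0.0892, 0.1996]
tool_rot: [1.0, 0.0, -0.0, -0.0]
wrist_force: [-0.2, -0.2, 0.7]
grip_width: 0.07
```

```bash
python3 - <<'E'
from h import *
s=sensors.state(); p=imaging.camera("wrist")
for q in ["can_a"]:
    for r in imaging.tip_of(p,q):
        if r["score"]>.2: print(q,round(r["score"],2),np.round(r["position"],4))
im=p["color"][:,:,::-1].copy(); a=np.linspace(0,2*np.pi,60)
def dr(c,r,z,col): cv2.polylines(im,[np.round(wproj(p,s,np.c_[c[0]+r*np.cos(a),c[1]+r*np.sin(a),0*a+z])).astype(int)],True,col,1)
for c in [(.462,-.020),(.461,-.090),(.440,.130)]: dr(c,.014,.108,(0,255,0)); dr(c,.025,.078,(0,255,255))
cv2.imwrite("pics/w2.png",im); delta([.461,-.09,.09],0)
E
```

```text
can_a 0.95 [ 4.647e-01 -8.960e-02 -2.000e-04]
can_a 0.66 [ 0.4589 -0.0209 -0.001 ]
can_a 0.56 [ 0.3616  0.0491 -0.0005]
t 4.05 tcp [ 0.4611 -0.0891  0.1996] ang 0.05 F [-0.04 -0.15  0.28] w 0.0698 
 delta [-1.000e-02  9.000e-02  1.096e+01] [-0.     0.     0.001]
```

View pics/w2.png

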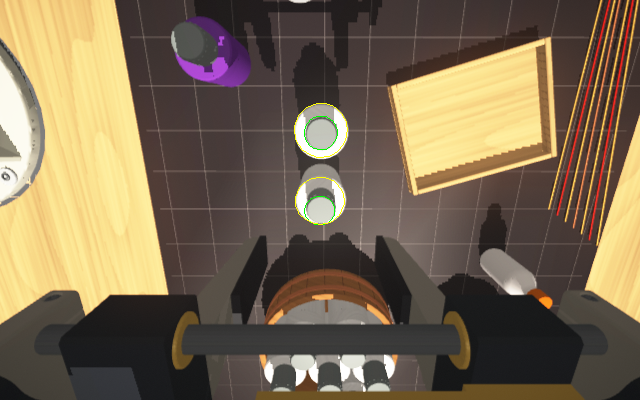

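drive_tool --pt "0 0.1 4 0 0 0 5" --pt "0 0.1 8 0 0 0 5" --pt "0 0.1 10 0 0 0 5" --pt "0 0.1 11 0 0 0 5" --pt "0 0.1 11 0 0 0 5" --pt "0 0.1 11 0 0 0 2" --pt "0 0.1 11 0 0 0 2" --pt "0 0.1 11 0 0 0 2" --pt "0 0.1 11 0 0 0 2" --pt "0 0.1 11 0 0 0 2" --force 30

```text
clock: 5.3
tcp_pos: [0.4614, -0.09, 0.0902]
tool_rot: [1.0, 0.0, 0.0, 0.0]
wrist_force: [-2.2, 0.6, 6.4]
grip_width: 0.0267
```

```bash
python3 -c "
from h import *
delta([.461,-.09,.125],0)"
```

```text
t 5.3 tcp [ 0.4614 -0.09    0.0902] ang 0.06 F [-2.22  0.61  6.44] w 0.0267 
 delta [-0.04 -0.   -3.48] [ 0.    -0.001  0.001]
```

drive_tool --pt "0 0 -0.7 0 0 0 2" --pt "0 0 -1.5 0 0 0 2" --pt "0 0 -2.5 0 0 0 2" --pt "0 0 -3.5 0 0 0 2" --pt "0 0 -4 0 0 0 2" --pt "0 0 -4 0 0 0 2" --pt "0 0 -4 0 0 0 2" --pt "0 0 -4 0 0 0 2" --pt "0 0 -4 0 0 0 2" --pt "0 0 -4 0 0 0 2"

```text
clock: 6.55
tcp_pos: [0.4611, -0.0899, 0.1294]
tool_rot: [1.0, 0.001, -0.0, -0.0]
wrist_force: [0.4, -0.0, -3.4]
grip_width: 0.0272
```

```bash
python3 - <<'E'
from h import *
F=[]
for i in range(5):
    s=sensors.state(); F.append(s["wrist_force"][2]); p=imaging.camera("wrist" if i==0 else "scene")
    cv2.imwrite(f"pics/w3_{i}.png",p["color"][:,:,::-1]) if i in(0,1) else 0
print(np.round(F,2),np.mean(F),s["effort"])
delta([.4463,-.3517,.2],-26.2); delta([.461,-.09,.09],0)
E
```

```text
[-3.45 -2.41 -3.83 -2.26 -2.97] -2.9843853256848023 [ 1.03592915e-04 -4.50981867e+01 -2.73125553e+01  5.41474822e-02
  3.17202089e-02 -2.23386587e-05]
t 6.8 tcp [ 0.4611 -0.0899  0.1296] ang 0.06 F [-0.2  -0.7  -2.73] w 0.0271 
 delta [-1.51 26.18 -7.04] [0.    0.    0.458]
t 6.8 tcp [ 0.4611 -0.0899  0.1296] ang 0.06 F [-0.2  -0.7  -2.73] w 0.0271 
 delta [-0.01  0.01  3.96] [0.    0.    0.001]
```

View pics/w3_1.png

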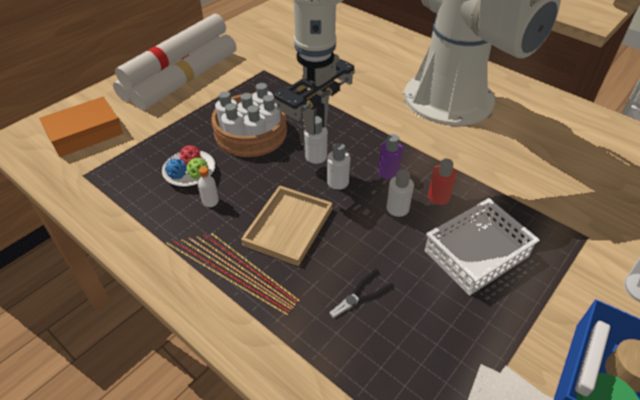

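drive_tool --pt "0 0 1 0 0 0 2" --pt "0 0 2 0 0 0 2" --pt "0 0 3 0 0 0 2" --pt "0 0 3.6 0 0 0 2" --pt "0 0 3.9 0 0 0 2" --pt "0 0 3.9 0 0 0 2" --pt "0 0 3.9 0 0 0 5" --pt "0 0 3.9 0 0 0 5" --pt "0 0 0 0 0 0 5" --pt "0 0 -4 0 0 0 5"

```text
clock: 8.05
tcp_pos: [0.4609, -0.0899, 0.1704]
tool_rot: [1.0, 0.0, -0.0, -0.0]
wrist_force: [0.7, -0.2, 0.8]
grip_width: 0.0499
```

```bash
python3 -c "
from h import *
delta([.461,-.02,.15],0)"
```

```text
t 8.05 tcp [ 0.4609 -0.0899  0.1704] ang 0.06 F [ 0.7  -0.18  0.84] w 0.0499 
 delta [ 0.02 -6.98  2.04] [-0.     0.001  0.001]
```

drive_tool --pt "0 -5 0 0 0 0 5" --pt "0 -7 0 0 0 0 5" --pt "0 -7 1 0 0 0 5" --pt "0 -7 4 0 0 0 5" --pt "0 -7 7 0 0 0 5" --pt "0 -7 8 0 0 0 5" --pt "0 -7 8 0 0 0 5" --pt "0 -7 8 0 0 0 2" --pt "0 -7 8 0 0 0 2" --pt "0 -7 8 0 0 0 2" --force 35

```text
clock: 9.3
tcp_pos: [0.4616, -0.0199, 0.0903]
tool_rot: [1.0, 0.001, 0.001, 0.0]
wrist_force: [-1.0, -0.5, 4.4]
grip_width: 0.0275
```

drive_tool --pt "0 0 0 0 0 0 2" --pt "0 0 -0.7 0 0 0 2" --pt "0 0 -1.5 0 0 0 2" --pt "0 0 -2.5 0 0 0 2" --pt "0 0 -3.5 0 0 0 2" --pt "0 0 -4 0 0 0 2" --pt "0 0 -4 0 0 0 2" --pt "0 0 -4 0 0 0 2" --pt "0 0 -4 0 0 0 2" --pt "0 0 -4 0 0 0 2"

```text
clock: 10.55
tcp_pos: [0.4609, -0.0199, 0.1293]
tool_rot: [1.0, 0.001, -0.0, -0.0]
wrist_force: [0.7, -0.0, -1.0]
grip_width: 0.0273
```

```bash
python3 - <<'E'
from h import *
F=[]
for i in range(5):
    s=sensors.state(); F.append(s["wrist_force"][2]); p=imaging.camera(["scene","top","wrist","scene","top"][i])
    cv2.imwrite(f"pics/w4_{i}.png",p["color"][:,:,::-1])
print(np.round(F,2),np.mean(F),s["effort"])
delta([.4463,-.3517,.2],-26.2); delta([.461,-.09,.09],0)
E
```

```text
[-1.01  0.13 -1.38 -1.46 -0.09] -0.7628059094408818 [-5.71738128e-04 -4.31559134e+01 -2.65064067e+01  5.58214495e-02
  2.06662965e-02 -2.19997349e-05]
t 10.8 tcp [ 0.461  -0.0199  0.1295] ang 0.06 F [-1.12 -0.08 -1.78] w 0.0273 
 delta [-1.51 33.18 -7.05] [0.    0.    0.458]
t 10.8 tcp [ 0.461  -0.0199  0.1295] ang 0.06 F [-1.12 -0.08 -1.78] w 0.0273 
 delta [-0.01  7.01  3.95] [0.    0.    0.001]
```

View pics/w4_0.png

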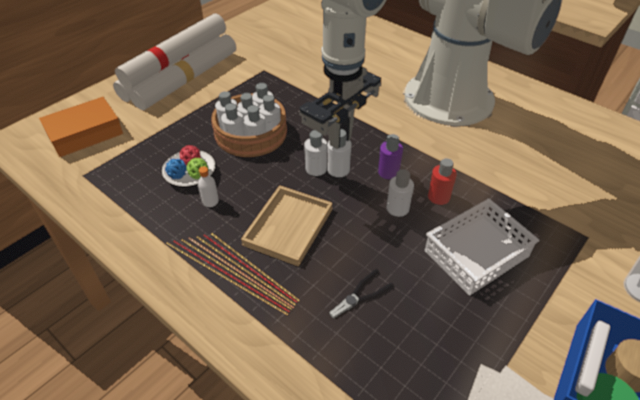

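drive_tool --pt "0 0 1 0 0 0 2" --pt "0 0 2 0 0 0 2" --pt "0 0 3 0 0 0 2" --pt "0 0 3.6 0 0 0 2" --pt "0 0 3.9 0 0 0 2" --pt "0 0 3.9 0 0 0 2" --pt "0 0 3.9 0 0 0 5" --pt "0 0 3.9 0 0 0 5" --pt "0 0 0 0 0 0 5" --pt "0 0 -4 0 0 0 5"

```text
clock: 12.05
tcp_pos: [0.4606, -0.0199, 0.1703]
tool_rot: [1.0, 0.0, -0.001, -0.0]
wrist_force: [1.2, -0.3, -0.4]
grip_width: 0.05
```

```bash
python3 -c "
from h import *
delta([.440,.13,.09],0)"
```

```text
t 12.05 tcp [ 0.4606 -0.0199  0.1703] ang 0.06 F [ 1.2  -0.26 -0.44] w 0.05 
 delta [ -2.04 -14.99   8.03] [-0.     0.001  0.001]
```

drive_tool --pt "-0.7 -5 0 0 0 0 5" --pt "-1.4 -10 0 0 0 0 5" --pt "-2 -15 0 0 0 0 5" --pt "-2 -15 0 0 0 0 5" --pt "-2 -15 0 0 0 0 5" --pt "-2 -15 0 0 0 0 5" --pt "-2 -15 1 0 0 0 5" --pt "-2 -15 2.5 0 0 0 5" --pt "-2 -15 3 0 0 0 5" --pt "-2 -15 3 0 0 0 5"

```text
clock: 13.3
tcp_pos: [0.4404, 0.1298, 0.1388]
tool_rot: [1.0, 0.0, -0.001, 0.0]
wrist_force: [-0.8, -0.3, 0.9]
grip_width: 0.0497
```

```bash
python3 - <<'E'
from h import *
s=sensors.state(); p=imaging.camera("wrist")
im=p["color"][:,:,::-1].copy(); a=np.linspace(0,2*np.pi,60)
def dr(c,r,z,col): cv2.polylines(im,[np.round(wproj(p,s,np.c_[c[0]+r*np.cos(a),c[1]+r*np.sin(a),0*a+z])).astype(int)],True,col,1)
for c in [(.440,.130)]: dr(c,.014,.108,(0,255,0)); dr(c,.025,.078,(0,255,255))
cv2.imwrite("pics/w5.png",im); delta([.440,.13,.09],0)
E
```

```text
t 13.35 tcp [0.4408 0.13   0.1393] ang 0.05 F [0.36 0.24 0.15] w 0.05 
 delta [-0.07 -0.    4.93] [0.    0.001 0.001]
```

View pics/w5.png

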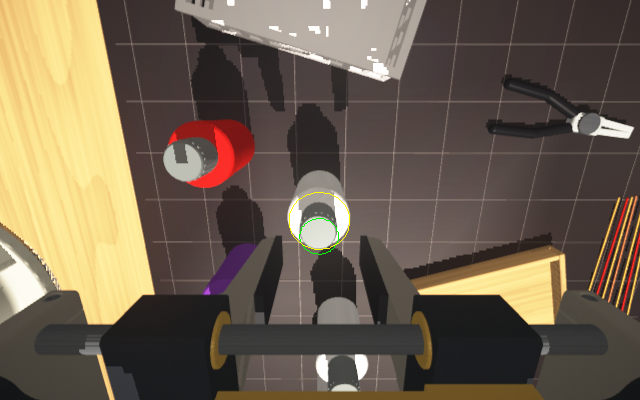

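drive_tool --pt "0 -0.1 2 0 0 0 5" --pt "0 -0.1 4 0 0 0 5" --pt "0 -0.1 4.9 0 0 0 5" --pt "0 -0.1 4.9 0 0 0 5" --pt "0 -0.1 4.9 0 0 0 2" --pt "0 -0.1 4.9 0 0 0 2" --pt "0 -0.1 4.9 0 0 0 2" --pt "0 -0.1 4.9 0 0 0 2" --pt "0 -0.1 4 0 0 0 2" --pt "0 -0.1 3 0 0 0 2" --force 45

```text
clock: 14.6
tcp_pos: [0.4407, 0.131, 0.1099]
tool_rot: [1.0, 0.001, -0.0, 0.0]
wrist_force: [0.4, -0.1, -5.6]
grip_width: 0.0274
```

drive_tool --pt "0 0 -2 0 0 0 2" --pt "0 0 -4 0 0 0 2" --pt "0 0 -6.5 0 0 0 2" --pt "0 0 -9 0 0 0 2" --pt "0 0 -11 0 0 0 2" --pt "0 0 -12 0 0 0 2" --pt "0 0 -12 0 0 0 2" --pt "0 0 -12 0 0 0 2" --pt "0 0 -12 0 0 0 2" --pt "0 0 -12 0 0 0 2"

```text
clock: 15.85
tcp_pos: [0.4407, 0.131, 0.2291]
tool_rot: [1.0, 0.001, -0.0, 0.0]
wrist_force: [0.1, 0.1, -5.7]
grip_width: 0.027
```

```bash
python3 - <<'E'
from h import *
F=[]
for i in range(4):
    s=sensors.state(); F.append(s["wrist_force"][2]); p=imaging.camera("scene")
    cv2.imwrite(f"pics/w6.png",p["color"][:,:,::-1])
print(np.round(F,2),np.mean(F))
delta([.4463,-.3517,.235],-26.2)
E
```

```text
[-5.74 -5.99 -6.34 -5.87] -5.985484367098174
t 16.05 tcp [0.4409 0.1311 0.2294] ang 0.06 F [-0.15  0.13 -6.18] w 0.0269 
 delta [ 0.49 48.28 -0.55] [0.    0.    0.458]
```

View pics/w6.png

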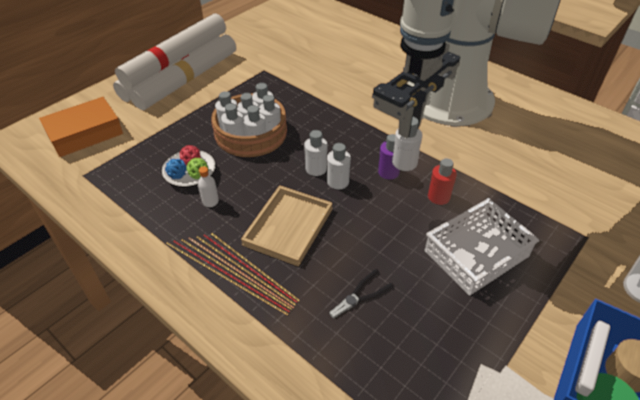

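drive_tool --pt "0 3 -0.6 0 0 0.04 2" --pt "0.1 8 -0.6 0 0 0.1 2" --pt "0.2 13 -0.6 0 0 0.15 2" --pt "0.2 18 -0.6 0 0 0.2 2" --pt "0.3 23 -0.6 0 0 0.25 2" --pt "0.3 28 -0.6 0 0 0.3 2" --pt "0.4 33 -0.6 0 0 0.35 2" --pt "0.4 38 -0.6 0 0 0.4 2" --pt "0.5 43 -0.6 0 0 0.44 2" --pt "0.5 46.3 -0.6 0 0 0.458 2"

```text
clock: 17.3
tcp_pos: [0.4462, -0.3342, 0.2355]
tool_rot: [0.974, -0.228, 0.0, 0.0]
wrist_force: [0.5, -1.0, -5.2]
grip_width: 0.0272
```

drive_tool --pt "0.8 1.4 0 0 0 0 2" --pt "0.9 1.8 0 0 0 0 2" --pt "0.9 1.8 0 0 0 0 2" --pt "0.9 1.8 0 0 0 0 2" --pt "0.9 1.8 0 0 0 0 2" --pt "0.9 1.8 0 0 0 0 2" --pt "0.9 1.8 0 0 0 0 2" --pt "0.9 1.8 0 0 0 0 2" --pt "0.9 1.8 0 0 0 0 2" --pt "0.9 1.8 0 0 0 0 2"

```text
clock: 18.55
tcp_pos: [0.4465, -0.3521, 0.2356]
tool_rot: [0.974, -0.227, -0.0, -0.0]
wrist_force: [0.2, 0.2, -6.6]
grip_width: 0.027
```

```bash
python3 - <<'E'
from h import *
s=sensors.state(); p=imaging.camera("wrist")
v=np.array([.4701,-.3033,-2.0286])
im=p["color"][:,:,::-1].copy(); a=np.linspace(0,2*np.pi,60)
def dr(c,r,z,col): cv2.polylines(im,[np.round(wproj(p,s,np.c_[c[0]+r*np.cos(a),c[1]+r*np.sin(a),0*a+z])).astype(int)],True,col,1)
for k in range(7):
    c=v[:2]+(0 if k==6 else .054)*np.array([np.cos(v[2]+k*np.pi/3),np.sin(v[2]+k*np.pi/3)]); dr(c,.014,.116,(0,255,0) if k else (0,0,255))
dr(v[:2],.0825,.06,(255,0,255));dr(v[:2],.0905,.06,(255,0,255))
b=np.array(s["tcp_pos"]); dr(b,.025,b[2]-.012,(0,255,255)); dr(b,.025,b[2]-.09,(0,255,255))
cv2.imwrite("pics/w7.png",im)
q=imaging.camera("scene"); cv2.imwrite("pics/s7.png",cv2.resize(q["color"][40:240,150:450,::-1],None,fx=2.6,fy=2.6,interpolation=cv2.INTER_CUBIC))
delta([.4463,-.3517,.098],-26.2)
E
```

```text
t 18.65 tcp [ 0.4465 -0.3521  0.2356] ang -26.19 F [ 0.41 -0.53 -5.72] w 0.027 
 delta [-0.03 -0.03 13.76] [-0.  0.  0.]
```

View pics/w7.png

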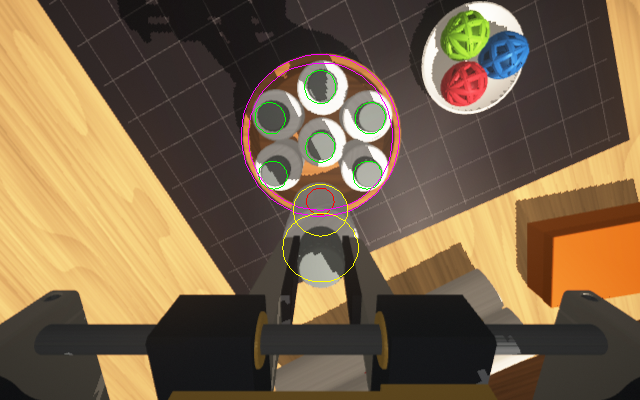

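View pics/s7.png

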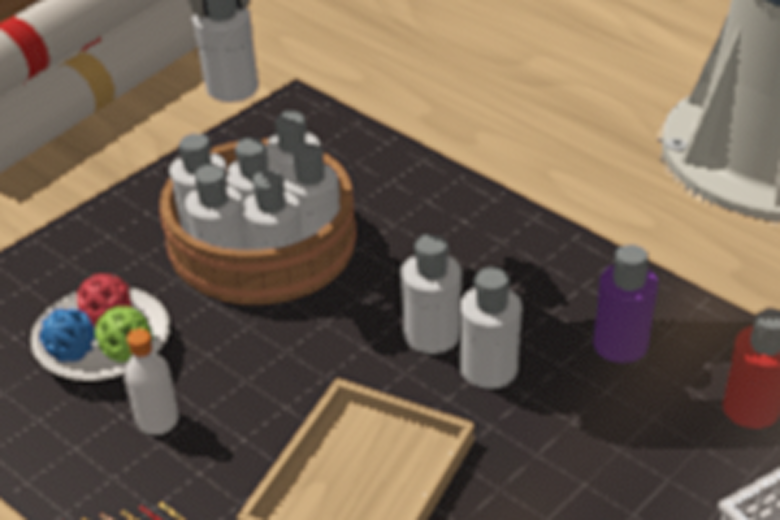

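drive_tool --pt "0 0 1.5 0 0 0 2" --pt "0 0 3 0 0 0 2" --pt "0 0 4.5 0 0 0 2" --pt "0 0 5.5 0 0 0 2" --pt "0 0 6 0 0 0 2" --pt "0 0 6.5 0 0 0 2" --pt "0 0 7 0 0 0 2" --pt "0 0 7.5 0 0 0 2" --pt "0 0 8 0 0 0 2" --pt "0 0 8.5 0 0 0 2"

```text
clock: 19.9
tcp_pos: [0.4466, -0.3521, 0.1503]
tool_rot: [0.974, -0.227, 0.0, 0.0]
wrist_force: [-1.2, -0.1, -6.7]
grip_width: 0.0272
```

```bash
python3 - <<'E'
from h import *
for n in ["wrist","scene"]:
    s=sensors.state();p=imaging.camera(n); im=p["color"][:,:,::-1]
    if n=="scene": im=cv2.resize(im[40:170,170:330],None,fx=4,fy=4,interpolation=cv2.INTER_CUBIC)
    cv2.imwrite(f"pics/{n}8.png",im); print(np.round(s["wrist_force"],2),np.round(s["moment"],2))
delta([.4463,-.3517,.098],-26.2)
E
```

```text
[-1.21 -0.05 -6.73] [-0.03 -0.05 -0.05]
[-0.14 -0.14 -7.38] [-0.03 -0.01  0.03]
t 20.0 tcp [ 0.4462 -0.3518  0.1499] ang -26.18 F [ 0.54  0.14 -6.62] w 0.0271 
 delta [ 0.01 -0.01  5.19] [-0.     0.001  0.   ]
```

View pics/wrist8.png

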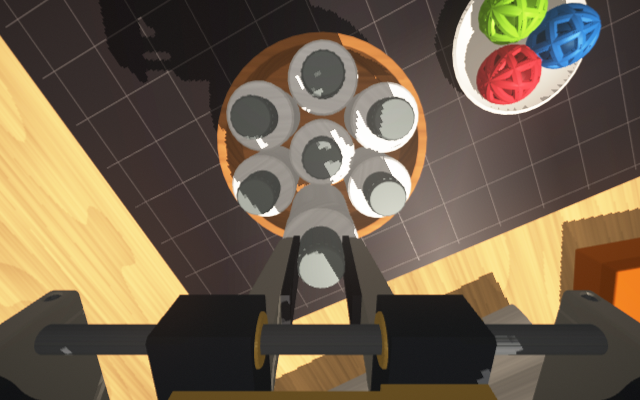

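View pics/scene8.png

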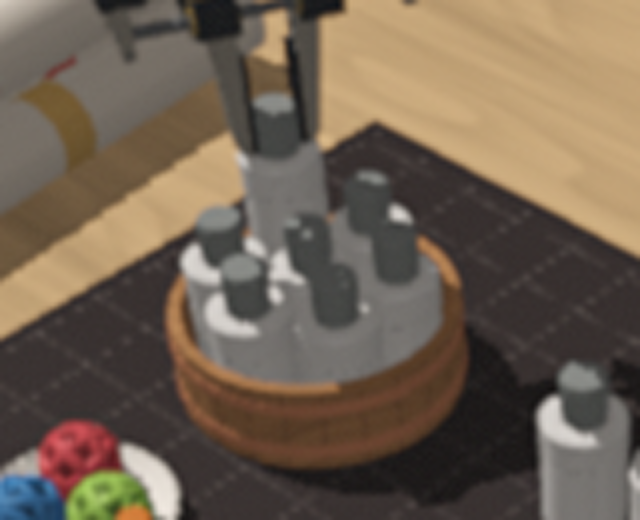

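drive_tool --pt "0 0 0.6 0 0 0 2" --pt "0 0 1.2 0 0 0 2" --pt "0 0 1.8 0 0 0 2" --pt "0 0 2.4 0 0 0 2" --pt "0 0 3 0 0 0 2" --pt "0 0 3.5 0 0 0 2" --pt "0 0 4 0 0 0 2" --pt "0 0 4.4 0 0 0 2" --pt "0 0 4.7 0 0 0 2" --pt "0 0 4.9 0 0 0 2"

```text
clock: 21.25
tcp_pos: [0.4465, -0.3521, 0.1015]
tool_rot: [0.974, -0.227, -0.0, -0.0]
wrist_force: [0.5, -0.6, -6.4]
grip_width: 0.0271
```

drive_tool --pt "0 0 0.1 0 0 0 2" --pt "0 0 0.1 0 0 0 2" --pt "0 0 0.2 0 0 0 2" --pt "0 0 0.2 0 0 0 2" --pt "0 0 0.2 0 0 0 2" --pt "0 0 0.2 0 0 0 2" --pt "0 0 0.2 0 0 0 2" --pt "0 0 0.2 0 0 0 2" --pt "0 0 0.2 0 0 0 2" --pt "0 0 0.2 0 0 0 2"

```text
clock: 22.5
tcp_pos: [0.4465, -0.352, 0.0996]
tool_rot: [0.974, -0.226, -0.0, 0.0]
wrist_force: [0.4, 0.8, -6.2]
grip_width: 0.027
```

```bash
python3 -c "
from h import *
for i in range(3): print(np.round(sensors.state()['wrist_force'],2)); p=imaging.camera('scene')
cv2.imwrite('pics/s9.png',cv2.resize(p['color'][40:170,170:330,::-1],None,fx=4,fy=4,interpolation=cv2.INTER_CUBIC))
delta([.4463,-.3517,.098],-26.2)"
```

```text
[ 0.37  0.76 -6.17]
[-0.02 -0.33 -6.48]
[ 0.64  0.51 -5.35]
t 22.65 tcp [ 0.4465 -0.352   0.0996] ang -26.18 F [ 0.69  0.16 -5.73] w 0.0272 
 delta [-0.03 -0.02  0.16] [-0.  0.  0.]
```

View pics/s9.png

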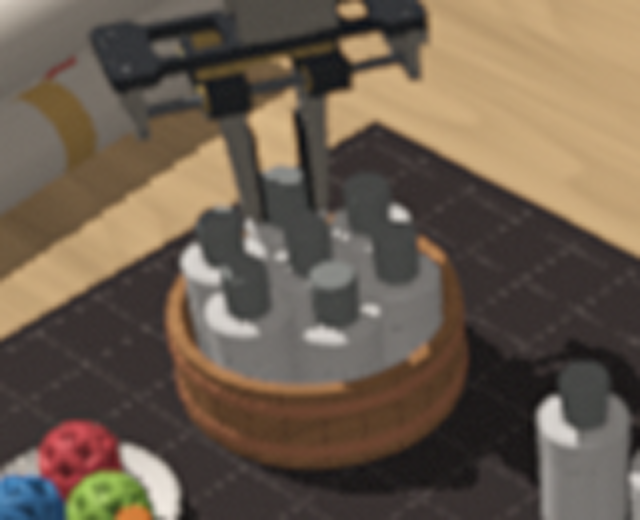

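Still hanging (−6 N), 1–2 mm to go. I'll lower 1–2 mm more, checking for unloading.

drive_tool --pt "0 0 0.05 0 0 0 2" --pt "0 0 0.1 0 0 0 2" --pt "0 0 0.1 0 0 0 2" --pt "0 0 0.15 0 0 0 2" --pt "0 0 0.15 0 0 0 2" --pt "0 0 0.2 0 0 0 2" --pt "0 0 0.2 0 0 0 2" --pt "0 0 0.2 0 0 0 2" --pt "0 0 0.2 0 0 0 2" --pt "0 0 0.2 0 0 0 2"

```text
clock: 23.9
tcp_pos: [0.4467, -0.3523, 0.0989]
tool_rot: [0.974, -0.227, 0.0, 0.0]
wrist_force: [-4.1, 3.1, 11.5]
grip_width: 0.027
```

drive_tool --pt "0 0 -0.08 0 0 0 2" --pt "0 0 -0.08 0 0 0 2" --pt "0 0 -0.08 0 0 0 4" --pt "0 0 -0.08 0 0 0 4" --pt "0 0 -0.08 0 0 0 4" --pt "0 0 -0.5 0 0 0 4" --pt "0 0 -2 0 0 0 4" --pt "0 0 -5 0 0 0 4" --pt "0 0 -9 0 0 0 4" --pt "0 0 -12 0 0 0 4"

```text
clock: 25.15
tcp_pos: [0.4469, -0.3524, 0.2204]
tool_rot: [0.974, -0.227, 0.001, 0.0]
wrist_force: [-0.9, -0.1, -0.1]
grip_width: 0.0395
```

```bash
python3 - <<'E'
from h import *
s=sensors.state(); p=imaging.camera("wrist")
v=np.array([.4701,-.3033,-2.0286])
im=p["color"][:,:,::-1].copy(); a=np.linspace(0,2*np.pi,60)
def dr(c,r,z,col): cv2.polylines(im,[np.round(wproj(p,s,np.c_[c[0]+r*np.cos(a),c[1]+r*np.sin(a),0*a+z])).astype(int)],True,col,1)
for k in range(7):
    c=v[:2]+(0 if k==6 else .054)*np.array([np.cos(v[2]+k*np.pi/3),np.sin(v[2]+k*np.pi/3)]); dr(c,.014,.116,(0,255,0) if k else (0,0,255))
cv2.imwrite("pics/w10.png",im)
q=imaging.camera("scene"); cv2.imwrite("pics/s10.png",cv2.resize(q["color"][40:170,170:360,::-1],None,fx=4,fy=4,interpolation=cv2.INTER_CUBIC))
delta([.461,-.09,.18],0)
E
```

```text
t 25.25 tcp [ 0.4483 -0.3535  0.2222] ang -26.18 F [ 0.14 -0.43 -0.65] w 0.04 
 delta [-10.51 -24.21   4.11] [ 0.003 -0.006 -0.457]
```

View pics/w10.png

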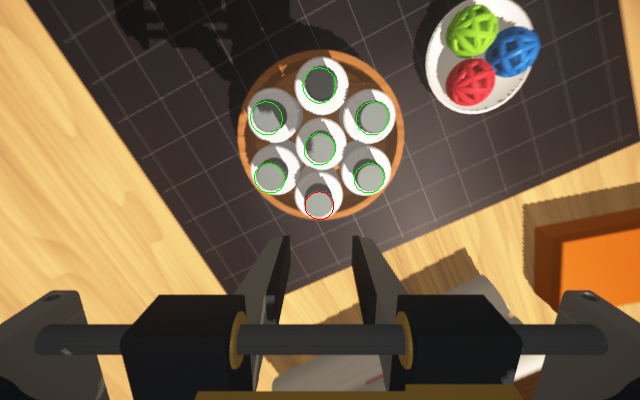

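View pics/s10.png

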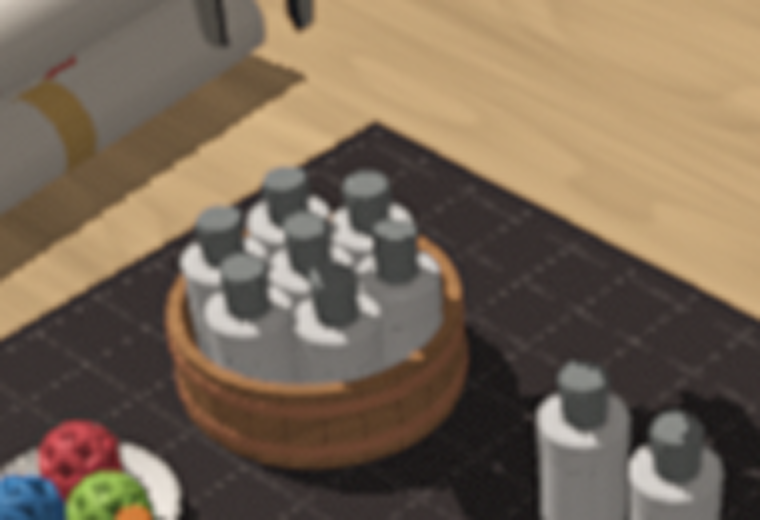

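drive_tool --pt "-10.5 -24.2 2 0 0 -0.457 5" --pt "-10.5 -24.2 2 0 0 -0.457 5" --pt "-10.5 -24.2 2 0 0 -0.457 5" --pt "-10.5 -24.2 2 0 0 -0.457 5" --pt "-10.5 -24.2 2 0 0 -0.457 5" --pt "-10.5 -24.2 4 0 0 -0.457 5" --pt "-10.5 -24.2 5 0 0 -0.457 5" --pt "-10.5 -24.2 5 0 0 -0.457 5" --pt "-10.5 -24.2 5 0 0 -0.457 5" --pt "-10.5 -24.2 5 0 0 -0.457 5"

```text
clock: 26.5
tcp_pos: [0.4594, -0.089, 0.1681]
tool_rot: [1.0, -0.0, 0.0, 0.0]
wrist_force: [0.5, 0.3, -0.5]
grip_width: 0.0499
```

```bash
python3 - <<'E'
from h import *
delta([.461,-.09,.09],0)
s=sensors.state(); p=imaging.camera("wrist")
im=p["color"][:,:,::-1].copy(); a=np.linspace(0,2*np.pi,60)
def dr(c,r,z,col): cv2.polylines(im,[np.round(wproj(p,s,np.c_[c[0]+r*np.cos(a),c[1]+r*np.sin(a),0*a+z])).astype(int)],True,col,1)
for c in [(.461,-.09),(.461,-.02)]: dr(c,.014,.108,(0,255,0)); dr(c,.025,.078,(0,255,255))
cv2.imwrite("pics/w11.png",im)
E
```

```text
t 26.5 tcp [ 0.4594 -0.089   0.1681] ang -0.04 F [ 0.55  0.3  -0.49] w 0.0499 
 delta [0.15 0.1  7.81] [ 0.    -0.001 -0.001]
```

View pics/w11.png

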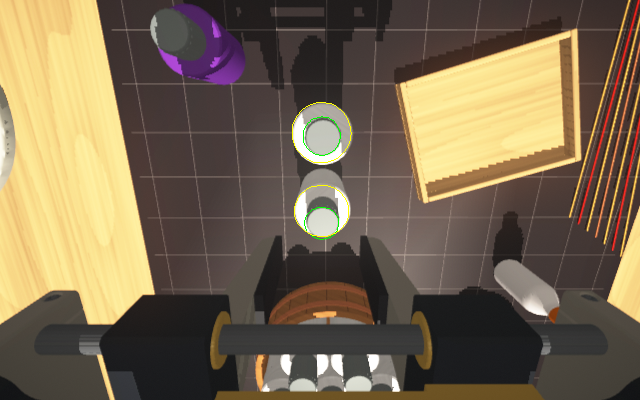

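drive_tool --pt "0.15 0.1 3 0 0 0 5" --pt "0.15 0.1 6 0 0 0 5" --pt "0.15 0.1 7.8 0 0 0 5" --pt "0.15 0.1 7.8 0 0 0 5" --pt "0.15 0.1 7.8 0 0 0 2" --pt "0.15 0.1 7.8 0 0 0 2" --pt "0.15 0.1 7.8 0 0 0 2" --pt "0.15 0.1 7.8 0 0 0 2" --pt "0.15 0.1 7 0 0 0 2" --pt "0.15 0.1 5.5 0 0 0 2" --force 35

```text
clock: 27.8
tcp_pos: [0.46, -0.0894, 0.1129]
tool_rot: [1.0, 0.0, -0.001, -0.0]
wrist_force: [-0.1, 0.1, -3.0]
grip_width: 0.0273
```

```bash
python3 -c "
from h import *
delta([.6345,-.013,.125],0)"
```

```text
t 27.8 tcp [ 0.46   -0.0894  0.1129] ang 0.0 F [-0.11  0.05 -2.98] w 0.0273 
 delta [17.45 -7.64 -1.23] [-0.     0.001  0.   ]
```

drive_tool --pt "0 0 -2 0 0 0 2" --pt "2 0 -4 0 0 0 2" --pt "5 -1 -4 0 0 0 2" --pt "9 -3 -4 0 0 0 2" --pt "13 -5.5 -4 0 0 0 2" --pt "16.5 -7.3 -4 0 0 0 2" --pt "17.5 -7.6 -4 0 0 0 2" --pt "17.5 -7.6 -4 0 0 0 2" --pt "17.5 -7.6 -3 0 0 0 2" --pt "17.5 -7.6 -2 0 0 0 2"

```text
clock: 29.05
tcp_pos: [0.6345, -0.0141, 0.1319]
tool_rot: [1.0, -0.0, -0.0, 0.0]
wrist_force: [-0.9, 0.4, -3.1]
grip_width: 0.0271
```

```bash
python3 -c "
from h import *
p=imaging.camera('scene')
cv2.imwrite('pics/s12.png',cv2.resize(p['color'][100:280,200:440,::-1],None,fx=3,fy=3,interpolation=cv2.INTER_CUBIC))
delta([.6345,-.013,.0965],0)"
```

```text
t 29.1 tcp [ 0.6338 -0.0141  0.1304] ang -0.04 F [-0.41  0.31 -3.98] w 0.0271 
 delta [ 0.08 -0.11  3.39] [-0.     0.003 -0.001]
```

View pics/s12.png

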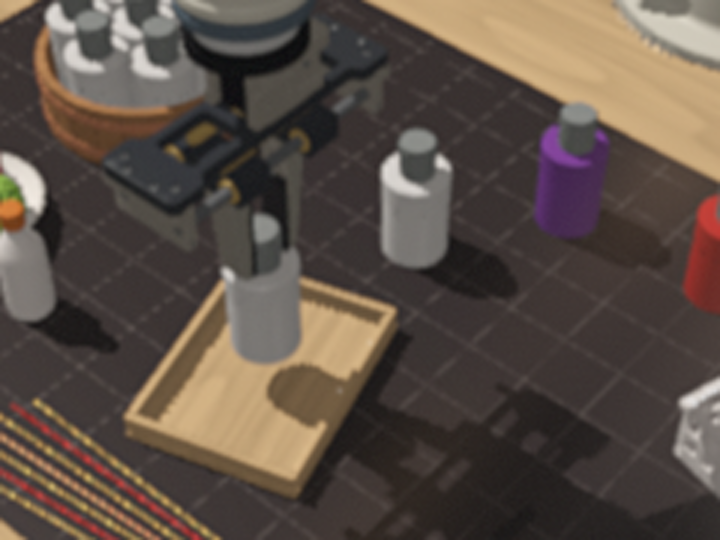

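drive_tool --pt "0 0 1 0 0 0 2" --pt "0 0 2 0 0 0 2" --pt "0 0 2.7 0 0 0 2" --pt "0 0 3.1 0 0 0 2" --pt "0 0 3.2 0 0 0 2" --pt "0 0 3.25 0 0 0 2" --pt "0 0 3.3 0 0 0 2" --pt "0 0 3.35 0 0 0 2" --pt "0 0 3.35 0 0 0 2" --pt "0 0 3.35 0 0 0 2"

```text
clock: 30.35
tcp_pos: [0.6356, -0.0136, 0.0992]
tool_rot: [1.0, -0.0, 0.0, -0.0]
wrist_force: [-0.3, 0.1, -2.5]
grip_width: 0.027
```

Not yet touching; about 2–3 mm to go.

drive_tool --pt "0 0 0.1 0 0 0 2" --pt "0 0 0.2 0 0 0 2" --pt "0 0 0.3 0 0 0 2" --pt "0 0 0.35 0 0 0 2" --pt "0 0 0.35 0 0 0 2" --pt "0 0 0.35 0 0 0 2" --pt "0 0 0.35 0 0 0 2" --pt "0 0 0.35 0 0 0 2" --pt "0 0 0.35 0 0 0 2" --pt "0 0 0.35 0 0 0 2"

```text
clock: 31.6
tcp_pos: [0.6357, -0.0136, 0.0965]
tool_rot: [1.0, 0.0, 0.0, -0.0]
wrist_force: [-2.9, 0.5, 6.6]
grip_width: 0.0273
```

Contact (+6.6 N). Release and rise.

drive_tool --pt "0 0 -0.05 0 0 0 2" --pt "0 0 -0.05 0 0 0 5" --pt "0 0 -0.05 0 0 0 5" --pt "0 0 -0.05 0 0 0 5" --pt "0 0 -1 0 0 0 5" --pt "0 0 -3 0 0 0 5" --pt "0 0 -6 0 0 0 5" --pt "0 0 -8 0 0 0 5" --pt "0 0 -8 0 0 0 5" --pt "0 0 -8 0 0 0 5"

```text
clock: 32.85
tcp_pos: [0.6351, -0.0135, 0.1751]
tool_rot: [1.0, 0.0, -0.0, -0.0]
wrist_force: [-1.1, -0.1, -0.1]
grip_width: 0.0501
```

```bash
python3 -c "
from h import *
p=imaging.camera('scene')
cv2.imwrite('pics/s13.png',cv2.resize(p['color'][100:280,200:440,::-1],None,fx=3,fy=3,interpolation=cv2.INTER_CUBIC))
delta([.461,-.02,.17],0)"
```

```text
t 32.9 tcp [ 0.6349 -0.0135  0.1746] ang -0.0 F [ 0.76 -0.21 -0.57] w 0.0495 
 delta [-17.39   0.65   0.49] [-0.     0.002 -0.   ]
```

View pics/s13.png

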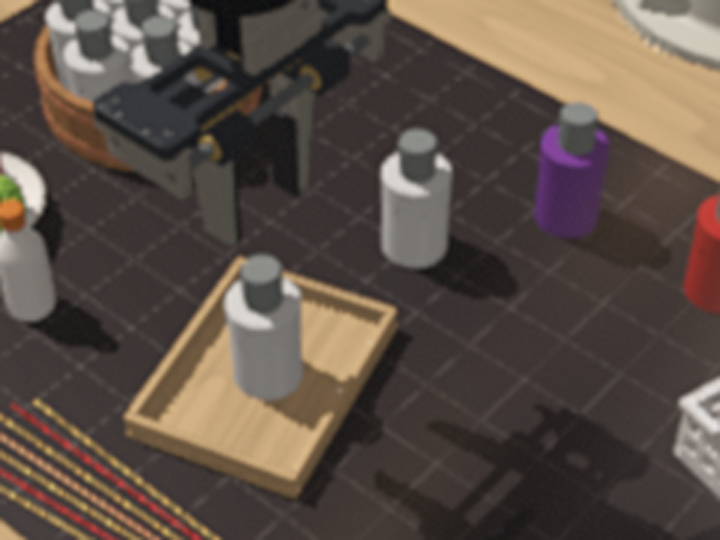

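drive_tool --pt "-4 0.2 0 0 0 0 5" --pt "-9 0.4 0 0 0 0 5" --pt "-14 0.6 0 0 0 0 5" --pt "-17.4 0.65 0.3 0 0 0 5" --pt "-17.4 0.65 0.3 0 0 0 5" --pt "-17.4 0.65 0.3 0 0 0 5" --pt "-17.4 0.65 2 0 0 0 5" --pt "-17.4 0.65 3 0 0 0 5" --pt "-17.4 0.65 3 0 0 0 5" --pt "-17.4 0.65 3 0 0 0 5"

```text
clock: 34.15
tcp_pos: [0.462, -0.0201, 0.1457]
tool_rot: [1.0, 0.0, 0.0, -0.0]
wrist_force: [0.0, 0.5, -0.9]
grip_width: 0.0499
```

```bash
python3 - <<'E'
from h import *
delta([.461,-.02,.09],0)
s=sensors.state(); p=imaging.camera("wrist")
im=p["color"][:,:,::-1].copy(); a=np.linspace(0,2*np.pi,60)
def dr(c,r,z,col): cv2.polylines(im,[np.round(wproj(p,s,np.c_[c[0]+r*np.cos(a),c[1]+r*np.sin(a),0*a+z])).astype(int)],True,col,1)
for c in [(.461,-.02)]: dr(c,.014,.108,(0,255,0)); dr(c,.025,.078,(0,255,255))
cv2.imwrite("pics/w14.png",im)
E
```

```text
t 34.15 tcp [ 0.462  -0.0201  0.1457] ang 0.0 F [ 0.02  0.47 -0.94] w 0.0499 
 delta [-0.1  -0.01  5.57] [-0. -0.  0.]
```

View pics/w14.png

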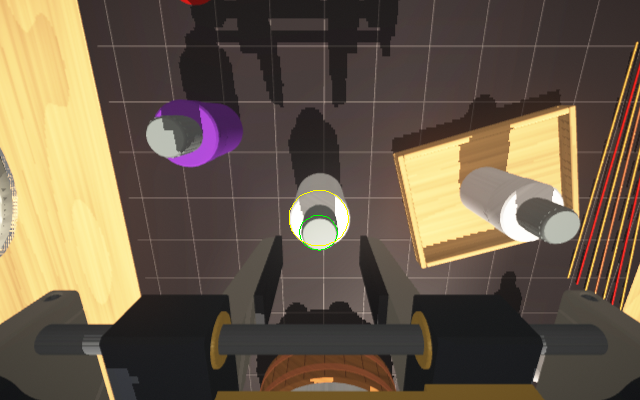

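drive_tool --pt "-0.1 0 2.5 0 0 0 5" --pt "-0.1 0 4.5 0 0 0 5" --pt "-0.1 0 5.5 0 0 0 5" --pt "-0.1 0 5.5 0 0 0 5" --pt "-0.1 0 5.5 0 0 0 2" --pt "-0.1 0 5.5 0 0 0 2" --pt "-0.1 0 5.5 0 0 0 2" --pt "-0.1 0 5.5 0 0 0 2" --pt "-0.1 0 4.5 0 0 0 2" --pt "-0.1 0 2.5 0 0 0 2" --force 30

```text
clock: 35.45
tcp_pos: [0.4598, -0.02, 0.1207]
tool_rot: [1.0, 0.0, -0.001, -0.0]
wrist_force: [-0.4, -0.8, -0.7]
grip_width: 0.0273
```

```bash
python3 -c "
from h import *
delta([.433,.331,.2],0)"
```

```text
t 35.45 tcp [ 0.4598 -0.02    0.1207] ang 0.0 F [-0.45 -0.83 -0.69] w 0.0273 
 delta [ -2.7  -35.1   -7.92] [-0.     0.002  0.   ]
```

drive_tool --pt "0 0 -3 0 0 0 2" --pt "-0.2 -3 -6 0 0 0 2" --pt "-0.6 -8 -8 0 0 0 2" --pt "-1 -13 -8 0 0 0 2" --pt "-1.4 -18 -8 0 0 0 2" --pt "-1.8 -23 -8 0 0 0 2" --pt "-2.2 -28 -8 0 0 0 2" --pt "-2.6 -33 -8 0 0 0 2" --pt "-2.7 -35.1 -8 0 0 0 2" --pt "-2.7 -35.1 -8 0 0 0 2"

```text
clock: 36.7
tcp_pos: [0.4333, 0.3315, 0.2006]
tool_rot: [1.0, 0.001, -0.0, 0.0]
wrist_force: [-0.3, -0.2, -0.3]
grip_width: 0.0271
```

```bash
python3 -c "
from h import *
p=imaging.camera('scene')
cv2.imwrite('pics/s15.png',cv2.resize(p['color'][100:320,360:600,::-1],None,fx=2.5,fy=2.5,interpolation=cv2.INTER_CUBIC))
p=imaging.camera('top')
cv2.imwrite('pics/t15.png',p['color'][:,:,::-1])
delta([.433,.331,.095],0)"
```

```text
t 36.8 tcp [0.4334 0.3298 0.2005] ang 0.01 F [ 0.03 -0.98 -0.86] w 0.0273 
 delta [-0.04 -0.13 10.55] [0.001 0.001 0.   ]
```

View pics/s15.png

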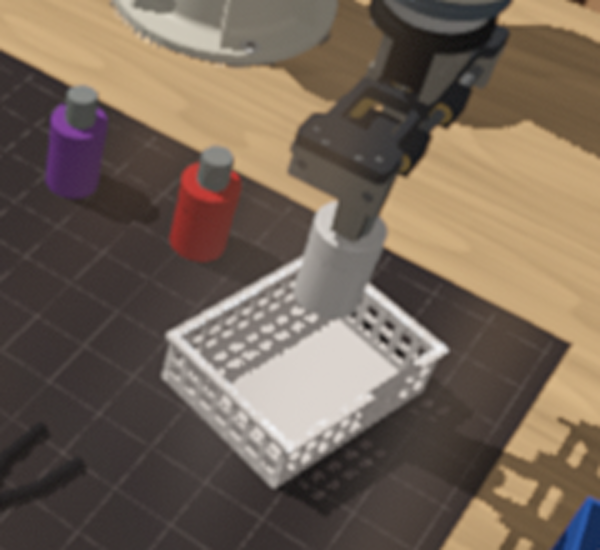

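View pics/t15.png

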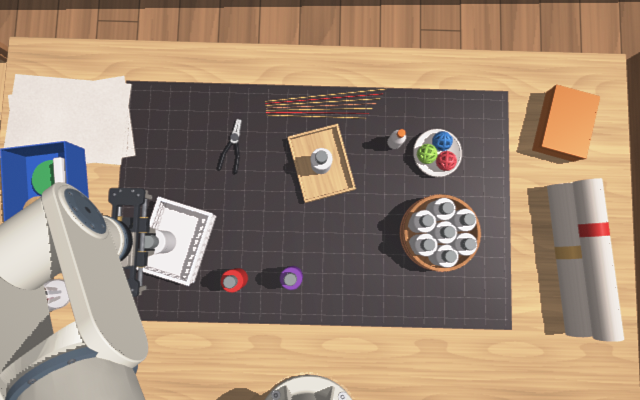

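drive_tool --pt "0 0 2 0 0 0 2" --pt "0 0 4 0 0 0 2" --pt "0 0 6 0 0 0 2" --pt "0 0 8 0 0 0 2" --pt "0 0 9.3 0 0 0 2" --pt "0 0 10 0 0 0 2" --pt "0 0 10.2 0 0 0 2" --pt "0 0 10.3 0 0 0 2" --pt "0 0 10.3 0 0 0 2" --pt "0 0 10.3 0 0 0 2"

```text
clock: 38.05
tcp_pos: [0.4337, 0.3311, 0.0979]
tool_rot: [1.0, 0.0, 0.0, -0.0]
wrist_force: [0.4, 0.1, -0.8]
grip_width: 0.0275
```

drive_tool --pt "0 0 0.1 0 0 0 2" --pt "0 0 0.2 0 0 0 2" --pt "0 0 0.3 0 0 0 2" --pt "0 0 0.35 0 0 0 2" --pt "0 0 0.4 0 0 0 2" --pt "0 0 0.4 0 0 0 2" --pt "0 0 0.4 0 0 0 2" --pt "0 0 0.4 0 0 0 2" --pt "0 0 0.4 0 0 0 2" --pt "0 0 0.4 0 0 0 2"

```text
clock: 39.3
tcp_pos: [0.4338, 0.3313, 0.0951]
tool_rot: [1.0, -0.0, 0.0, -0.0]
wrist_force: [-4.7, -3.4, 17.4]
grip_width: 0.0271
```

Contact (+17 N, stopped at 0.095 as expected). Relax, release, rise.

drive_tool --pt "0 0 -0.1 0 0 0 2" --pt "0 0 -0.1 0 0 0 2" --pt "0 0 -0.1 0 0 0 5" --pt "0 0 -0.1 0 0 0 5" --pt "0 0 -0.1 0 0 0 5" --pt "0 0 -1 0 0 0 5" --pt "0 0 -4 0 0 0 5" --pt "0 0 -8 0 0 0 5" --pt "0 0 -12 0 0 0 5" --pt "0 0 -14 0 0 0 5"

```text
clock: 40.55
tcp_pos: [0.4343, 0.3315, 0.2366]
tool_rot: [1.0, -0.0, 0.001, -0.001]
wrist_force: [0.5, 0.4, -0.2]
grip_width: 0.05
```

```bash
python3 -c "
from h import *
p=imaging.camera('scene')
cv2.imwrite('pics/s16.png',p['color'][:,:,::-1])
p=imaging.camera('wrist')
cv2.imwrite('pics/w16.png',p['color'][:,:,::-1])
p=imaging.camera('top')
cv2.imwrite('pics/t16.png',p['color'][:,:,::-1])
for r in imaging.tip_of(p,'can_a'): print(round(r['score'],2),np.round(r['position'],4))
print(sensors.state())"
```

```text
0.78 [ 0.6358 -0.0106  0.0032]
0.77 [ 0.4455 -0.3516  0.0063]
0.76 [0.3544 0.0478 0.0031]
0.76 [ 0.3491  0.1814 -0.0029]
{'clock': 40.75, 'q': array([ 6.49168412e-01,  2.18229373e-01,  1.79305000e+00, -1.01785091e-06,
        1.12992734e+00,  6.49215999e-01]), 'joint_velocities': array([-0.00186673,  0.0196783 ,  0.01905444, -0.00011903, -0.00318051,
       -0.0015023 ]), 'effort': array([ 9.98257274e-04, -5.09544432e+01, -3.42461443e+01,  6.57181581e-02,
       -4.98320209e-03,  9.76090414e-04]), 'tcp_pos': array([0.43347537, 0.33084408, 0.2335542 ]), 'tool_rot': array([ 9.99999981e-01, -2.35765023e-05,  1.53994534e-04, -1.16293300e-04]), 'wrist_force': array([ 0.65993665,  0.23682365, -0.11774845]), 'moment': array([-0.05655812, -0.11614154,  0.03307957]), 'grip_width': 0.04969156521976963}
```

View pics/s16.png

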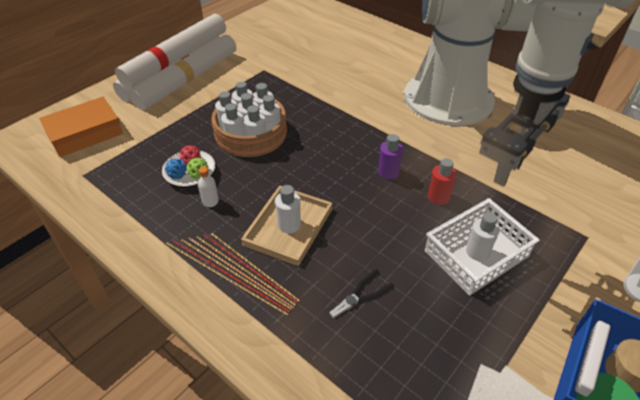

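View pics/w16.png

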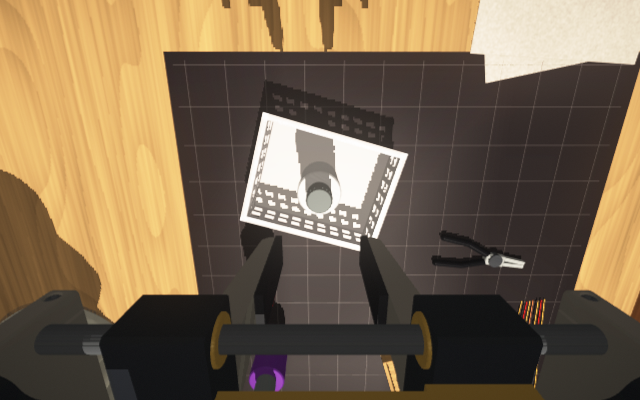

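All three cans stand upright: the tub shows seven at about (249,110), one can is in the tray at (288,210), and one is in the basket at (485,238). The gripper is clear and the bystanders haven't moved, so I'm handing in.

```bash
python3 -c "
from plant import order; print(order.close_job())"
```

```text
the job is handed in; nothing more can be done
None
```

The job is handed in, at about 41 s of the allowed 72 s. All three canisters stand upright where you asked, and they were placed in the order you gave (full, part-used, empty).

| Canister (start position) | Weight in the hand | Placed in |
|---|---|---|
| Left one, at (0.440, 0.130) | about 6.0 N, full | free place of the tub |
| Right of the close pair, at (0.461, −0.090) | about 3.0 N, part-used | wooden tray |
| Left of the close pair, at (0.461, −0.020) | about 0.8 N, empty | white basket |

Before placing anything I lifted the part-used and empty ones to weigh them and set them back on their spots. Each placing was lowered until the wrist force showed contact, then eased before release. The highest wrist force I read was about 17 N, at the basket.

The last scene picture shows seven canisters standing in the tub, one in the tray and one in the basket. The glue bottle, pliers, ball dish and the red and purple look-alikes appear unmoved, and the gripper was clear and empty.

- **Position check:** The network's last positions agreed with the tub and tray places to within about 4 mm. It did not report the canister in the basket, which I confirmed by eye in the scene and wrist pictures.
- **Force readings:** Single readings scattered by about 1 N, so I averaged four or five for each weight. The three means are well apart.

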